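# Hold the tall glass cell in the photometer's light path

### The job

First pull the photometer's lamp shutter fully open by the black tab on its top. Then take the tall glass cell out of the rack, gripping it only by its two frosted faces and never touching the clear ones, and leave the two short cells standing. Finish while holding it still and upright in the light path, midway between lamp and detector, the light passing squarely through the clear faces at the window's middle, without the cell knocking the photometer.

Things in the scene. Friction and masses are not known exactly. Their poses are not given: they have to be found in the camera images.
- photometer: Fixed open photometer. Origin: centre of underside; z up; x along the beam, lamp (-x) to detector (+x). Base 250 x 90 mm, top z 15, cross mark under mid-beam. Grey finned lamp house x -120 to -70, y -32 to 32, top z 112; shutter rails in front of it to x -58, y -29 to 76, top z 118. Black detector box x 70 to 120, y -30 to 30, top z 114, snout to x 58. Gap between is free. Beam on y = 0, z = 95.
- beam_mid (a point): The point on the beam midway between lamp and detector: 95 mm above the photometer's origin. Same axes as the photometer (x along the beam, z up).
- shutter (a joint): Lamp shutter, a steel blade sliding in rails in front of the lamp lens, in m: 0 = closed (over the lens), 0.040 = fully open, at its stop. It opens along the photometer's +y, stays where it is left, and takes about 2 N to move. Starts between 0 and 0.006.
- shutter_tab (a point): Point in the shutter's black upright tab, a block 14 mm (photometer x) by 12 mm (photometer y, the sliding direction), from z = 116 to 150 mm above the bench; on its centre axis, 10 mm below its top. Moves with the shutter. Below it on the lamp side lie the rails (top 118 mm) and the lamp house (top 112 mm).
- rack: Fixed grey rack block, 196 (x) x 56 (y) x 30 (z) mm, origin at the centre of its underside. Three wells in a row along its x, 62 mm apart, 40 x 28 mm wide, 20 mm deep (floor at z = 10 mm); in each stands one cell upright with 2 mm play all round. Which cell is in which well varies.
- tall_cell: The glass cell to use, the only tall one: 36 (x) x 24 (y) x 84 (z) mm, white cap, about 0.09 kg. Origin: centre of underside, z up. Clear window faces look along +x and -x (24 mm wide); frosted, ribbed faces look along +y and -y (36 mm wide, 24 mm apart): grip across y, in the upper half. In the rack its upper 64 mm stand out; its x lies along the rack's x.
- cell_window (a point): Middle of the tall cell's window, where the light is to pass: on its axis, 28 mm above its underside (56 mm below its top). Same axes as the cell.
- short_cell_1: A short cell, same shape but 60 mm tall (36 x 24 x 60 mm), standing in another well. Origin: centre of its underside. To be left alone.
- short_cell_2: A second short cell, like short_cell_1. To be left alone.
Mind the look-alikes: they are no part of the job. Leave any brown or pink look-alike of the tall_cell alone.

How it is judged:
On the way, in this order (a step that is already met when the one before it is completed fails the run):
1. the shutter is slid fully open while the tall cell still stands in the rack (value of joint shutter above 0.034 m and distance of tall_cell from where it was at the start of the episode below 0.015 m), for 0.2 s.
2. the tall cell is lifted clear of the rack in the fingers (height (world z) of tall_cell above 0.035 m and contact force between tall_cell and the fingers above 1 N and contact force between tall_cell and rack below 0.1 N), for 0.2 s.
At the end, for the whole second after the job is handed in: Only the fingers carry the tall cell, at rest: window within 8 mm sideways, 12 mm in height of the beam, within 25 mm of midway; clear faces square to the beam within 0.17 rad, upright within 0.14 rad; shutter open over 34 of 40 mm; both short cells in their wells (x of cell_window in the frame of beam_mid between -0.025 and 0.025 m and y of cell_window in the frame of beam_mid between -0.008 and 0.008 m and z of cell_window in the frame of beam_mid between -0.012 and 0.012 m and angle between the x axis of tall_cell and the x axis of photometer, either way round below 0.17 rad and angle between tall_cell's own z axis and vertical below 0.14 rad and contact force between tall_cell and the fingers above 1 N and contact force between tall_cell and photometer below 0.1 N and linear speed of tall_cell below 0.02 m/s and value of joint shutter above 0.034 m and angle between each of short_cell_1, short_cell_2's own z axis and vertical below 0.2 rad and distance of each of short_cell_1, short_cell_2 from where it was at the start of the episode below 0.015 m); the arm keeps its last pose, push and grip.
It fails at once if a finger touches a clear face of the tall cell (contact force between any of tall_cell_clear_a, tall_cell_clear_b and the fingers above 0.5 N).
It fails at once if the tall cell knocks against the photometer (contact force between tall_cell and photometer above 2 N).
It fails at once if a short cell is pulled out of its well or knocked over (distance of any of short_cell_1, short_cell_2 from where it was at the start of the episode above 0.02 m).
It also fails if it takes over 45 s, if anything falls off the work surface, if the arm or the gripper's body presses on something with over 40 N, if the wrist force passes 120 N, or if a joint passes its speed limit or range.

### The arm

A 6-joint arm with a two-finger parallel gripper is mounted at the origin on a cart in front of the work surface, level with it; the furniture and walls round the work are solid. World frame = base frame: x ahead of the robot, y to its left, z up, the work surface at z = 0. Lengths are in m, angles in rad, forces in N, time in s.
With the tool pointing down it reaches from about 0.3 to 0.775 m from the base axis. Payload 14.6 kg.
Tool frame: the origin (TCP) lies at the very end of the fingers, on their centre line; the grasp point (between the pads) lies 19 mm behind it (ctrl.hold_point_z is the z of the grasp point in the tool frame, in m); z points along the fingers, y is the direction in which the jaws open and shut (so a half turn about z gives the same grasp; the last joint's range is limited). The gripper opens to 94 mm and grips with 3 to 60 N. Pads are 16 mm wide; open, the fingers measure 119 mm over their backs; the gripper's body (75 mm by 177 mm) begins 78 mm behind the grasp point.
Start: joints at [1.211, 0.3, 1.521, -0, 1.321, -0.067], TCP at [0.159, 0.527, 0.174] pointing down, gripper open.
Joint ranges: [-3.03, 3.03], [-0.79, 2.21], [0.23, 2.52], [-1.04, 4.18], [0, 3.07], [-2.55, 2.55]. Speed limits (rad/s): [2.22, 2.22, 2.57, 3.14, 3.14, 3.14].

### API

Orientations are given as [roll, pitch, yaw] about the fixed x, y, z axes, in that order (R = Rz(yaw) Ry(pitch) Rx(roll)).
In Python, from station import ctrl, cams, hand_in gives the robot as it stands.
- The arm moves only by the tool servo_tool, never from a script. Its argument "rows" is a list of rows, each a list of 7 numbers: the shift along the world's x, y, z in m, then the turn, a rotation vector about the world's x, y, z in rad, then the gripper command: -1 is shut, 1 is fully open, values between are in proportion. A call has exactly 8 rows; each row is the pose to reach, as a shift and turn from the pose measured when the call began; what a row does not reach only later rows make up. A row lasts 1/12 s, in which the tool goes at most 41.7 mm and 7.16 degrees, less where a joint would pass 70% of its speed; a pose out of reach is approached as far as the arm can. A call with a gripper value outside its range is refused whole. The fingers move at their own pace and stop on an object; "newtons" is the grip in N (left out, the last holds). Time passes only in rows, so rows that repeat a pose let the fingers close, or fill a call up. It gives the time, the measured TCP pose, the force and the opening at its end, in the units of the state.
- ctrl.get_obs(): the state, without advancing time (a new reading comes with each control period).
- cams.camera(name): name is "scene" or "top"; returns a dict with "image" (400x640x3 uint8, red, green, blue), "depth" (400x640 float32, m along the optical axis (not along the pixel's ray), 0 where there is no reading), "fx", "fy", "cx", "cy" (pixels), "dist_coeffs" ([k1, k2, p1, p2, k3] as OpenCV has them; the pictures are not rectified), "rvec" (rotation vector, rad) and "tvec" (3), from world to camera coordinates, as OpenCV has them. Camera axes: x right, y down, z forward; pixel columns grow to the right and rows downward; lengths in m; the calibration is good to about 2 mm. A picture is of the moment at which its call begins.
- hand_in(): hands the job in, once; it reports no verdict.
Trained networks look in a picture, given as the dict that the camera call returned (one of the last four; its "shot" number tells which), for a name from the list of things; names that differ only in an ending like _2 or _b are one class to them, and where a whole thing is asked for, a point or a joint stands for the part that bears it (a point fixed in the world has none). Each returns a list of dicts, best first, with "p" (0 to 1); they miss things now and then, are a little off and sometimes report something else, mostly with a low value. They report only what shows in the picture. A call takes as long as a camera call. They do not tell look-alikes from the thing itself.
- cams.spot_in(picture, name): "box" ([left, top, right, bottom] as shares, 0 to 1, of the picture: columns of its width, rows of its height, round what is visible of it).
- cams.place_of(picture, name): "at" ([column, row] as shares, 0 to 1, of the picture: columns of its width, rows of its height: a listed point, or the origin of a listed thing).
The state is a dict: "time_s": time; "qpos": joint angles; "joint_vel": joint speeds; "tau": joint torques, N m; "ee_pos": TCP position; "eef_rot": TCP orientation; "force": force on the tool from outside, world axes, zero at the start; "moment": the same for the moment, N m; "grip_width": finger opening in m.
Only numpy, scipy, OpenCV 4.12 (cv2) and the standard library are available. Lean on these libraries where they do the work, as an engineer would, in place of code of your own. Each camera call takes 0.05 s, during which the arm holds its last target.

## Working session

There is one attempt and no reset: what is moved stays moved. The work goes in short steps, Python scripts to look and compute and a tool call to move; the robot and the scene stay as the last step left them, time stands still between calls to the robot, and variables do not carry over. Pictures are saved under pics/ and viewed, and the job is handed in when it is done.

Besides the shell and the picture viewer there is one more tool, called after "Emit:" as name([rows], argument=value, ...), one row to a line, values as JSON. servo_tool: Moves the arm, as the interface text tells. Its arguments: {"type":"object","properties":{"rows":{"type":"array"},"newtons":{"type":"number"}},"required":["rows"]}

```bash
mkdir -p pics; ls; cat > h.py <<'E'
import numpy as np, cv2
from station import ctrl, cams, hand_in
def ray(p,u,v):
    K=np.array([[p['fx'],0,p['cx']],[0,p['fy'],p['cy']],[0,0,1]])
    n=cv2.undistortPoints(np.array([[[u,v]]],float),K,np.array(p['dist_coeffs'],float))[0,0]
    R=cv2.Rodrigues(np.array(p['rvec'],float))[0]; t=np.array(p['tvec'],float).ravel()
    return -R.T@t, R.T@np.array([n[0],n[1],1]), R, t
def at_z(p,u,v,z):
    c,d,_,_=ray(p,u,v); return c+d*(z-c[2])/d[2]
def at_depth(p,u,v):
    c,d,_,_=ray(p,u,v); return c+d*float(p['depth'][int(round(v)),int(round(u))])
def proj(p,X):
    K=np.array([[p['fx'],0,p['cx']],[0,p['fy'],p['cy']],[0,0,1]])
    return cv2.projectPoints(np.array(X,float).reshape(-1,3),np.array(p['rvec'],float),np.array(p['tvec'],float),K,np.array(p['dist_coeffs'],float))[0][:,0]
def cloud(p):
    K=np.array([[p['fx'],0,p['cx']],[0,p['fy'],p['cy']],[0,0,1]])
    v,u=np.mgrid[0:400,0:640]
    n=cv2.undistortPoints(np.stack([u,v],-1).reshape(-1,1,2).astype(float),K,np.array(p['dist_coeffs'],float))[:,0]
    d=p['depth'].reshape(-1,1); C=np.hstack([n*d,d])
    R=cv2.Rodrigues(np.array(p['rvec'],float))[0]; t=np.array(p['tvec'],float).ravel()
    W=(C-t)@R; W[d[:,0]==0]=np.nan
    return W.reshape(400,640,3)
def save(n,im): cv2.imwrite('pics/'+n,cv2.cvtColor(np.ascontiguousarray(im),cv2.COLOR_RGB2BGR))
E
python3 - <<'E'
from h import *
import pickle
D={}
for n in ['top','scene']:
    p=cams.camera(n); D[n]=p; save(n+'0.png',p['image'])
    print(n,p['fx'],p['dist_coeffs'],ray(p,320,200)[0])
    for o in ['photometer','beam_mid','shutter','shutter_tab','rack','tall_cell','cell_window','short_cell_1']:
        for f in ['spot_in','place_of']:
            try:
                for r in getattr(cams,f)(p,o)[:4]:
                    k='box' if 'box' in r else 'at'
                    print(' ',o,f,round(r['p'],2),np.round(np.array(r[k])*np.array([640,400]*(len(r[k])//2)),1))
            except Exception as e: print(o,f,e)
pickle.dump(D,open('d0.pkl','wb'))
print(ctrl.get_obs())
E
```

```text
pics
top 498.77153555460717 [-0.1483517  0.         0.         0.         0.       ] [ 0.30547327 -0.1573854   1.05829136]
  photometer spot_in 0.61 [205.7 199.8 333.2 260.1]
  photometer place_of 0.74 [270.8 228.9]
  photometer place_of 0.71 [406.2 178.4]
  beam_mid spot_in 0.94 [205.5 198.6 334.8 257.8]
  beam_mid place_of 0.9 [268.8 223.6]
  beam_mid place_of 0.66 [407.4 234.6]
  shutter spot_in 0.52 [293.4 213.3 302.3 218.9]
shutter place_of it knows: beam_mid, cell_window, photometer, rack, short_cell, shutter_tab, tall_cell
  shutter_tab spot_in 0.53 [206.5 199.7 334.7 259.3]
  shutter_tab spot_in 0.43 [295.5 210.6 305.9 228.7]
  shutter_tab place_of 0.66 [300.  215.5]
  rack spot_in 0.87 [392.  160.5 419.9 253.7]
  rack place_of 0.95 [405.7 206.7]
  tall_cell spot_in 0.87 [350.4 181.1 375.7 211. ]
  tall_cell spot_in 0.86 [354.1 225.  375.9 249.5]
  tall_cell spot_in 0.64 [402.6 221.7 419.4 244. ]
  tall_cell place_of 0.85 [360.9 199.3]
  tall_cell place_of 0.79 [365.2 240.3]
  cell_window spot_in 0.89 [356.1 227.  376.8 249.5]
  cell_window spot_in 0.75 [347.8 179.1 374.3 209
[... 1768 characters left out ...]
20.7 256.3]
  short_cell_1 place_of 0.55 [407.5 277. ]
{'time_s': 1.6, 'qpos': array([ 1.21138406e+00,  2.99872407e-01,  1.52100802e+00,  3.14930934e-05,
        1.32070840e+00, -6.66041338e-02]), 'joint_vel': array([-0.00030575, -0.00038614,  0.00022262, -0.00171301, -0.00126267,
       -0.00106521]), 'tau': array([-1.50054424e-03, -5.31662428e+01, -3.52909541e+01,  7.07911444e-02,
        2.13565060e-02,  1.85446044e-05]), 'ee_pos': array([0.15874419, 0.52657819, 0.17375733]), 'eef_rot': array([ 3.14158681e+00, -3.01915954e-05,  2.84877673e+00]), 'force': array([ 0.70007506, -0.10922408,  0.36733125]), 'moment': array([0.02498514, 0.01457906, 0.02473089]), 'grip_width': 0.0943520372861392}
```

```bash
python3 - <<'E'
import pickle
from h import *
D=pickle.load(open('d0.pkl','rb'))
t=D['top']['image'][130:290,190:450]; s=D['scene']['image'][150:350,170:460]
save('tz.png',cv2.resize(t,None,fx=3,fy=3,interpolation=cv2.INTER_CUBIC))
save('sz.png',cv2.resize(s,None,fx=2.7,fy=2.7,interpolation=cv2.INTER_CUBIC))
E
```

```text
(no output)
```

View pics/top0.png

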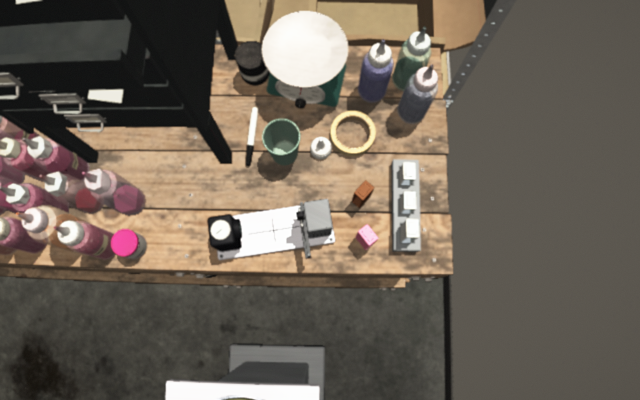

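```bash
ls pics
```

```text
scene0.png
sz.png
top0.png
tz.png
```

View pics/tz.png

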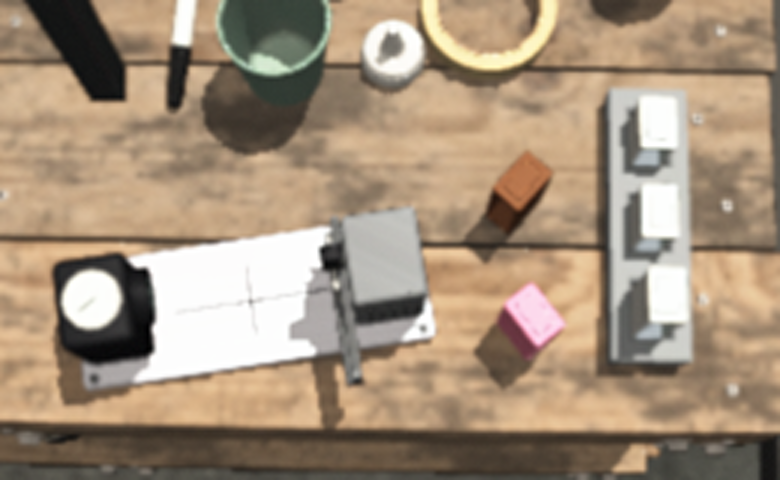

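View pics/sz.png

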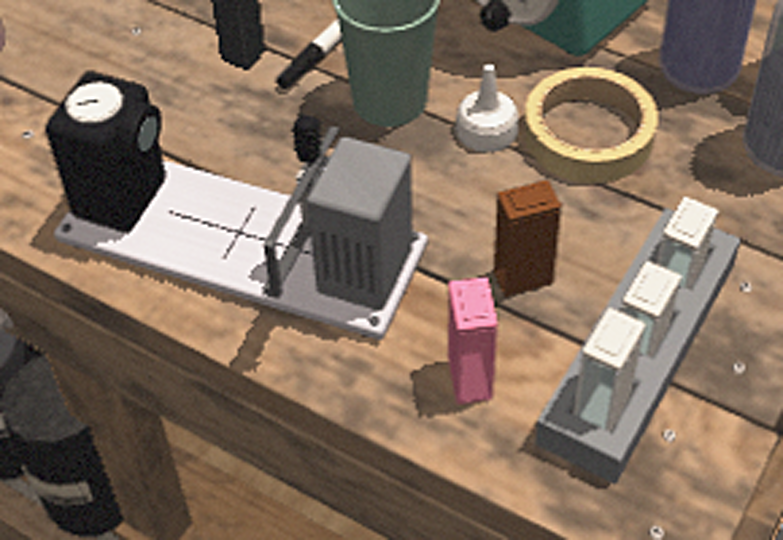

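```bash
python3 - <<'E'
import pickle
from h import *
D=pickle.load(open('d0.pkl','rb'))
for n in D:
    p=D[n]; W=cloud(p); R=ray(p,0,0)[2]; print(n,'cam R rows',np.round(R,2).tolist(), 'base px',proj(p,[[0,0,0],[.3,0,0],[0.159,0.527,0]]).round())
    sel=(W[...,2]>0.02)&(W[...,2]<0.16)
p=D['top'];W=cloud(p);Z=W[...,2]
def rect(name,m):
    P=W[m][:,:2].astype(np.float32); r=cv2.minAreaRect(P*1000); print(name,m.sum(),np.round(r[0],1),np.round(r[1],1),round(r[2],2),np.round(np.median(W[m][:,2])*1000,1))
def box(l,t,r,b):
    m=np.zeros((400,640),bool);m[t:b,l:r]=1;return m
for n in D:
    p=D[n];W=cloud(p);Z=W[...,2]
    if n=='top':
        rk=box(385,155,428,258);ph=box(200,195,340,265);tab=box(290,205,310,225)
    else:
        rk=box(355,215,455,340);ph=box(180,165,335,280);tab=box(272,185,296,215)
    rect('rack',rk&(abs(Z-.03)<.006))
    rect('base',ph&(abs(Z-.015)<.006))
    rect('lamp',ph&(abs(Z-.112)<.003)); rect('tabtop',tab&(Z>.135))
    m=rk&(Z>.055); 
    nl,lab,st,ce=cv2.connectedComponentsWithStats((m).astype(np.uint8))
    for i in range(1,nl):
        if st[i,4]>15:
            mm=lab==i; zt=np.nanpercentile(W[mm][:,2],90); rect(f'cell px{ce[i].round()} zmax{zt*1000:.0f}',mm&(Z>zt-.006))
print([ (o,at_z(D['top'],*px,z).round(4)) for o,px,z in [('cross',(273.5,230.5),.015),('tab',(300,215.5),.14),('crossnet',(270.8,228.9),0),('beam',(268.8,223.6),.095)]])
print([ (o,at_z(D['scene'],*px,z).round(4)) for o,px,z in [('tab',(282.9,199.5),.14),('pm',(259.8,243.7),0),('beam',(252.9,205.7),.095)]])
E
```

```text
top cam R rows [[0.02, -1.0, 0.01], [-0.98, -0.02, -0.22], [0.22, -0.0, -0.98]] base px [[240. 457.]
 [244. 310.]
 [  8. 363.]]
scene cam R rows [[0.5, -0.87, -0.01], [-0.64, -0.36, -0.68], [0.58, 0.34, -0.74]] base px [[ 43. 442.]
 [177. 293.]
 [-58. 231.]]
rack 1421 [ 527.1 -337.9] [ 55.8 198. ] 89.77 31.0
base 2932 [468.8 -57.9] [ 90.9 249.4] 9.98 15.9
lamp 1307 [468.  -58.2] [ 59.7 239.1] 10.35 112.6
tabtop 62 [ 478.5 -118.2] [12.9 14.2] 12.39 149.8
cell px[408. 171.] zmax74 204 [ 589.  -337.1] [24.2 37.5] 89.56 71.7
cell px[409. 201.] zmax74 192 [ 526.9 -337.7] [23.4 37. ] 88.33 71.6
cell px[410. 229.] zmax98 234 [ 464.9 -336.9] [24.8 36.5] 89.87 95.6
rack 1727 [ 526.1 -298.5] [136.5 198.7] 89.74 29.4
base 3325 [548.9 -44.4] [256.3 251.5] 9.94 14.5
lamp 1363 [445.5 -63.1] [107.2 239.5] 10.42 111.6
tabtop 97 [ 479.2 -119.2] [14.3 15.1] 9.56 145.8
cell px[366. 228.] zmax86 245 [ 542.4 -244.4] [25.4 37. ] 50.06 84.2
cell px[425. 234.] zmax72 240 [ 589.  -338.6] [39.5 24.5] 0.2 70.0
cell px[401. 273.] zmax95 325 [ 464.6 -337.8] [38.4 24.8] 0.28 94.0
[('cross', array([ 0.4678, -0.0578,  0.015 ])), ('tab', array([ 0.4776, -0.1184,  0.14  ])), ('crossnet', array([ 0.4735, -0.0504,  0.    ])), ('beam', array([ 0.4688, -0.0557,  0.095 ]))]
[('tab', array([ 0.4766, -0.1199,  0.14  ])), ('pm', array([ 0.4639, -0.0634,  0.    ])), ('beam', array([ 0.4716, -0.0555,  0.095 ]))]
```

```bash
python3 - <<'E'
import pickle
from h import *
D=pickle.load(open('d0.pkl','rb'))
A=np.array([.159,.527]);B=np.array([.478,-.118])
for n in D:
    W=cloud(D[n]).reshape(-1,3); W=W[(W[:,2]>0.03)&(W[:,2]<1.0)]
    d=(B-A)/np.linalg.norm(B-A); L=np.linalg.norm(B-A)
    s=(W[:,:2]-A)@d; e=(W[:,:2]-A)@np.array([-d[1],d[0]])
    for s0 in np.arange(0,L,.06):
        m=(s>=s0)&(s<s0+.06)
        print(n,(A+d*s0).round(2),[ (lo, round(float(np.percentile(W[m&(e>=lo)&(e<lo+.05)][:,2],98)),2)) for lo in np.round(np.arange(-.25,.25,.05),2) if (m&(e>=lo)&(e<lo+.05)).sum()>4])
W=cloud(D['top']);Z=W[...,2]
for nm,b in [('pink',(352,222,380,252)),('brown',(348,176,378,212))]:
    m=np.zeros_like(Z,bool);m[b[1]:b[3],b[0]:b[2]]=1;m&=Z>.07
    print(nm,cv2.minAreaRect((W[m][:,:2]*1000).astype(np.float32)),np.nanmax(W[m][:,2]))
E
```

```text
top [0.16 0.53] []
top [0.19 0.47] [(np.float64(0.2), 0.07)]
top [0.21 0.42] [(np.float64(0.15), 0.13), (np.float64(0.2), 0.17)]
top [0.24 0.37] [(np.float64(0.15), 0.19), (np.float64(0.2), 0.17)]
top [0.27 0.31] [(np.float64(0.1), 0.18), (np.float64(0.15), 0.23), (np.float64(0.2), 0.21)]
top [0.29 0.26] [(np.float64(0.05), 0.07), (np.float64(0.1), 0.21), (np.float64(0.15), 0.2), (np.float64(0.2), 0.2)]
top [0.32 0.2 ] [(np.float64(0.05), 0.07), (np.float64(0.1), 0.07), (np.float64(0.15), 0.2), (np.float64(0.2), 0.24)]
top [0.35 0.15] [(np.float64(0.15), 0.17), (np.float64(0.2), 0.6)]
top [0.37 0.1 ] [(np.float64(0.15), 0.6), (np.float64(0.2), 0.65)]
top [0.4  0.04] [(np.float64(-0.0), 0.12), (np.float64(0.05), 0.12), (np.float64(0.1), 0.6), (np.float64(0.15), 0.63), (np.float64(0.2), 0.64)]
top [ 0.42 -0.01] [(np.float64(-0.0), 0.12), (np.float64(0.05), 0.11), (np.float64(0.15), 0.63), (np.float64(0.2), 0.58)]
top [ 0.45 -0.06] [(np.float64(-0.1), 0.12), (np.float64(-0.05), 0.15), (np.float64(-0.0), 0.15), (np.float64(0.15), 0.11), (np.float64(0.2), 0.53)]
scene [0.16 0.53] []
scene
[... 580 characters left out ...]
)]
scene [0.37 0.1 ] [(np.float64(0.2), 0.37)]
scene [0.4  0.04] [(np.float64(-0.0), 0.11), (np.float64(0.05), 0.11), (np.float64(0.15), 0.39), (np.float64(0.2), 0.38)]
scene [ 0.42 -0.01] [(np.float64(-0.0), 0.12), (np.float64(0.05), 0.11), (np.float64(0.15), 0.39), (np.float64(0.2), 0.38)]
scene [ 0.45 -0.06] [(np.float64(-0.1), 0.12), (np.float64(-0.05), 0.15), (np.float64(-0.0), 0.15), (np.float64(0.15), 0.11), (np.float64(0.2), 0.37)]
pink ((451.9318542480469, -250.8061981201172), (36.50294494628906, 24.966352462768555), 37.55189514160156) 0.09118533669787685
brown ((542.8544311523438, -243.27674865722656), (24.585702896118164, 37.371009826660156), 47.52640151977539) 0.09092231647812662
```

View pics/scene0.png

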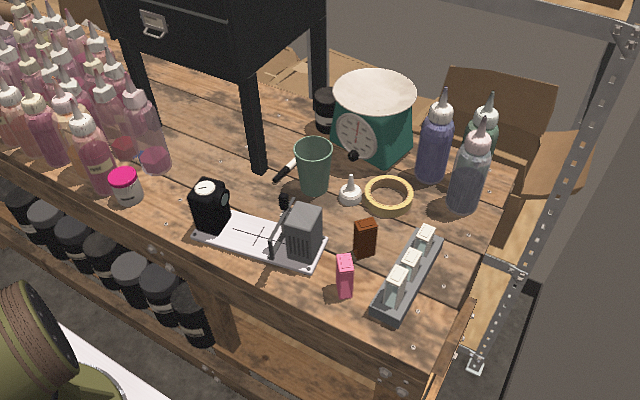

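```bash
python3 - <<'E'
import pickle
from h import *
D=pickle.load(open('d0.pkl','rb'))
W=np.vstack([cloud(D[n]).reshape(-1,3) for n in D])
W=W[np.isfinite(W[:,0])&(W[:,0]>.2)&(W[:,0]<.9)&(W[:,1]>-.5)&(W[:,1]<.35)]
for lo,hi in [(.13,.2),(.2,.26),(.26,.33),(.33,.4),(.4,.5),(.5,.7)]:
    P=W[(W[:,2]>lo)&(W[:,2]<hi)]
    print(lo,len(P))
    for y in np.arange(-.5,.35,.05):
        Q=P[(P[:,1]>=y)&(P[:,1]<y+.05)]
        if len(Q)>3: print('  y',round(y,2),len(Q),'x %.3f..%.3f'%(np.percentile(Q[:,0],2),np.percentile(Q[:,0],98)),end=';')
    print()
E
```

```text
0.13 20075
  y -0.4 1902 x 0.720..0.834;  y -0.35 1446 x 0.723..0.842;  y -0.3 1534 x 0.769..0.811;  y -0.25 314 x 0.776..0.842;  y -0.2 2221 x 0.749..0.890;  y -0.15 3074 x 0.474..0.897;  y -0.1 2614 x 0.745..0.894;  y -0.05 465 x 0.777..0.865;  y -0.0 929 x 0.616..0.897;  y 0.05 592 x 0.615..0.876;  y 0.2 1321 x 0.500..0.550;  y 0.25 1644 x 0.407..0.545;  y 0.3 2019 x 0.403..0.544;
0.2 4518
  y -0.4 169 x 0.743..0.831;  y -0.35 65 x 0.824..0.832;  y -0.3 110 x 0.793..0.801;  y -0.0 1566 x 0.601..0.895;  y 0.05 462 x 0.602..0.875;  y 0.1 350 x 0.614..0.623;  y 0.15 354 x 0.614..0.622;  y 0.2 334 x 0.519..0.623;  y 0.25 667 x 0.513..0.622;  y 0.3 441 x 0.427..0.623;
0.26 9371
  y -0.0 4276 x 0.600..0.869;  y 0.05 978 x 0.599..0.617;  y 0.1 913 x 0.599..0.616;  y 0.15 889 x 0.599..0.616;  y 0.2 854 x 0.584..0.616;  y 0.25 727 x 0.593..0.616;  y 0.3 734 x 0.599..0.616;
0.33 8239
  y -0.0 2790 x 0.600..0.782;  y 0.05 1348 x 0.599..0.607;  y 0.1 1128 x 0.599..0.607;  y 0.15 892 x 0.599..0.607;  y 0.2 908 x 0.585..0.607;  y 0.25 627 x 0.594..0.603;  y 0.3 546 x 0.599..0.602;
0.4 4008
  y -0.0 2036 x 0.600..0.740;  y 0.05 835 x 0.599..0.607;  y 0.1 380 x 0.579..0.602;  y 0.15 226 x 0.582..0.601;  y 0.2 279 x 0.585..0.601;  y 0.25 197 x 0.597..0.601;  y 0.3 55 x 0.600..0.601;
0.5 14684
  y -0.0 1966 x 0.599..0.678;  y 0.05 3762 x 0.555..0.642;  y 0.1 3728 x 0.555..0.648;  y 0.15 3364 x 0.555..0.648;  y 0.2 1563 x 0.541..0.649;  y 0.25 301 x 0.609..0.650;
```

Emit:
servo_tool([
  [0.012, -0.037, 0.005, 0, 0, -0.08, 0],
  [0.024, -0.074, 0.01, 0, 0, -0.16, 0],
  [0.036, -0.111, 0.015, 0, 0, -0.25, -0.15],
  [0.048, -0.148, 0.02, 0, 0, -0.34, -0.15],
  [0.06, -0.185, 0.025, 0, 0, -0.43, -0.15],
  [0.072, -0.222, 0.03, 0, 0, -0.52, -0.15],
  [0.084, -0.259, 0.035, 0, 0, -0.61, -0.15],
  [0.096, -0.296, 0.04, 0, 0, -0.7, -0.15],
])

```text
time_s: 2.27
ee_pos: [0.2547, 0.2289, 0.2141]
eef_rot: [3.141, 0.0, 2.145]
force: [0.7, 0.9, 0.7]
grip_width: 0.0443
```

Emit:
servo_tool([
  [0.02, -0.032, 0, 0, 0, -0.05, -0.15],
  [0.041, -0.064, 0, 0, 0, -0.1, -0.15],
  [0.062, -0.097, 0, 0, 0, -0.15, -0.15],
  [0.083, -0.129, 0, 0, 0, -0.2, -0.15],
  [0.104, -0.162, 0, 0, 0, -0.25, -0.15],
  [0.125, -0.195, 0, 0, 0, -0.3, -0.15],
  [0.146, -0.228, 0, 0, 0, -0.35, -0.15],
  [0.167, -0.26, 0, 0, 0, -0.4, -0.15],
])

```text
time_s: 2.93
ee_pos: [0.4223, -0.0333, 0.2143]
eef_rot: [3.14, 0.0, 1.742]
force: [1.3, 1.4, 0.1]
grip_width: 0.0399
```

Emit:
servo_tool([
  [0.019, -0.029, 0, 0, 0, 0, -0.15],
  [0.038, -0.058, 0, 0, 0, 0, -0.15],
  [0.056, -0.0855, -0.01, 0, 0, 0.003, -0.15],
  [0.056, -0.0855, -0.03, 0, 0, 0.003, -0.15],
  [0.056, -0.0855, -0.055, 0, 0, 0.003, -0.15],
  [0.056, -0.0855, -0.075, 0, 0, 0.003, -0.15],
  [0.056, -0.0855, -0.088, 0, 0, 0.003, -0.15],
  [0.056, -0.0855, -0.088, 0, 0, 0.003, -0.15],
], newtons=10)

```text
time_s: 3.6
ee_pos: [0.4771, -0.1184, 0.1238]
eef_rot: [-3.139, -0.002, 1.745]
force: [-1.0, -0.3, 0.1]
grip_width: 0.0403
```

```bash
python3 - <<'E'
from h import *
p=cams.camera('scene'); save('s1.png',cv2.resize(p['image'][150:290,200:400],None,fx=4,fy=4,interpolation=cv2.INTER_CUBIC))
print(ctrl.get_obs()['ee_pos'],ctrl.get_obs()['force'])
E
```

```text
[ 0.47784595 -0.11861816  0.12557931] [ 0.30625286 -0.07496635  1.07184177]
```

View pics/s1.png

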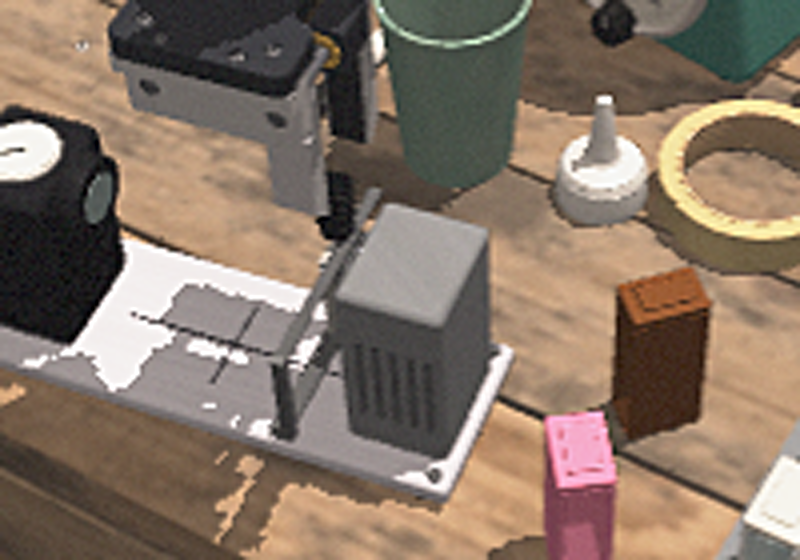

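The picture shows the fingers astride the tab at crop (340,195), clear above the rails. Next I close on it.

Emit:
servo_tool([
  [0, 0, 0, 0, 0, 0, -1],
  [0, 0, 0, 0, 0, 0, -1],
  [0, 0, 0, 0, 0, 0, -1],
  [0, 0, 0, 0, 0, 0, -1],
  [0, 0, 0, 0, 0, 0, -1],
  [0, 0, 0, 0, 0, 0, -1],
  [0, 0, 0, 0, 0, 0, -1],
  [0, 0, 0, 0, 0, 0, -1],
], newtons=15)

```text
time_s: 4.32
ee_pos: [0.4779, -0.1186, 0.1256]
eef_rot: [-3.141, -0.001, 1.745]
force: [-0.6, -0.3, 0.1]
grip_width: 0.0005
```

```bash
python3 - <<'E'
from h import *
p=cams.camera('scene'); a=cv2.resize(p['image'][170:250,240:340],None,fx=6,fy=6,interpolation=cv2.INTER_CUBIC)
save('s2.png',a)
p2=cams.camera('top'); save('t2.png',cv2.resize(p2['image'][180:270,240:350],None,fx=6,fy=6,interpolation=cv2.INTER_CUBIC))
o=ctrl.get_obs(); print(o['ee_pos'],o['grip_width'])
for q in (p,p2):
  print(proj(q,[o['ee_pos'],o['ee_pos']+[0,0,.019],[.478,-.1185,.15]]))
  print(cams.place_of(q,'shutter_tab'),cams.spot_in(q,'shutter_tab'))
E
```

```text
[ 0.47783047 -0.11860707  0.12555959] 0.0008055758666658455
[[283.30395194 204.63612406]
 [282.48377311 196.85767712]
 [282.24663477 194.49418044]]
[{'at': [0.4477, 0.5], 'p': 0.74}, {'at': [0.3972, 0.5117], 'p': 0.31}] [{'box': [0.4358, 0.4913, 0.4531, 0.574], 'p': 0.57}]
[[300.38531303 216.79318877]
 [300.00834736 214.93363068]
 [299.842185   214.29655314]]
[] [{'box': [0.3242, 0.525, 0.5272, 0.6128], 'p': 0.61}]
```

View pics/s2.png

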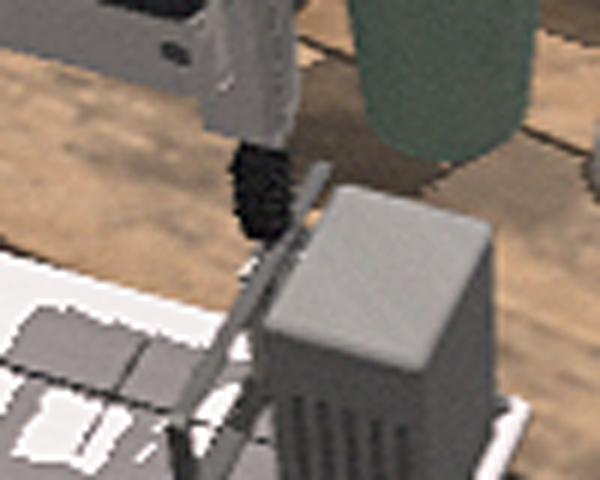

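View pics/t2.png

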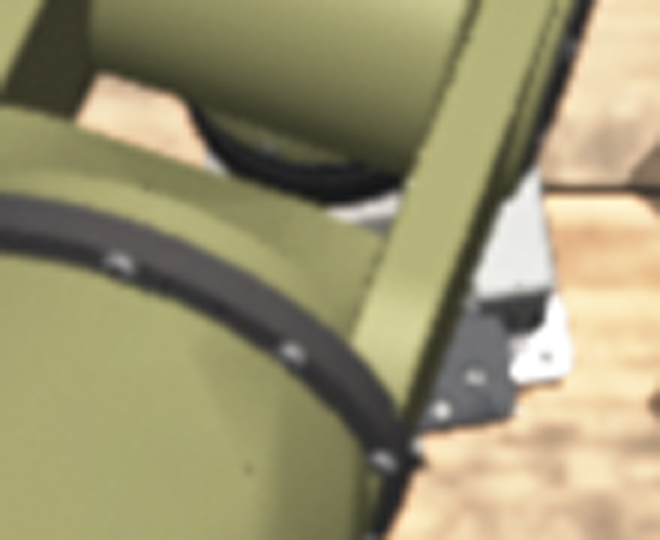

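```bash
python3 - <<'E'
from h import *
import pickle
D=pickle.load(open('d0.pkl','rb'))
p=cams.camera('scene'); pickle.dump(p,open('s3.pkl','wb'))
c,s=np.cos(np.deg2rad(10)),np.sin(np.deg2rad(10))
def P(W): d=W[...,:2]-[.4685,-.058]; return d@np.array([-s,c]), d@np.array([-c,-s])
for q in (D['scene'],p):
    W=cloud(q); x,y=P(W)
    for v in range(188,226,3):
        print(v,[ '%d,%d,%d'%(x[v,u]*1e3,y[v,u]*1e3,W[v,u,2]*1e3) for u in range(274,300,3)])
    print()
save('s4.png',np.hstack([cv2.resize(q['image'][185:235,260:310],None,fx=8,fy=8,interpolation=cv2.INTER_NEAREST) for q in (D['scene'],p)]))
o=ctrl.get_obs(); print(o['ee_pos'],o['eef_rot'],o['grip_width'],o['force'])
E
```

```text
188 ['30,-139,0', '25,-142,0', '19,-144,0', '13,-147,-1', '6,-147,1', '0,-150,0', '-5,-151,1', '-10,-156,-1', '-16,-157,0']
191 ['27,-132,0', '21,-134,0', '15,-136,-1', '8,-135,2', '5,-143,-3', '-1,-143,0', '-7,-145,-1', '-14,-145,0', '-19,-149,0']
194 ['23,-124,0', '17,-126,0', '-57,1,150', '-61,-1,148', '-66,-1,150', '-5,-135,0', '-12,-134,1', '-17,-138,0', '-23,-140,0']
197 ['19,-115,0', '13,-117,0', '-58,5,147', '-64,4,148', '-68,3,148', '-8,-126,0', '-65,-26,117', '-69,-28,117', '-25,-134,-2']
200 ['17,-109,-1', '10,-108,1', '-58,6,141', '-64,5,142', '-68,3,141', '-69,-5,133', '-67,-20,117', '-24,-122,0', '-29,-125,0']
203 ['12,-99,0', '7,-103,0', '-58,6,133', '-63,6,135', '-67,3,134', '-69,-4,126', '-70,-13,117', '-72,-21,110', '-78,-20,113']
206 ['9,-92,0', '3,-94,0', '-57,5,125', '-63,6,127', '-67,4,128', '-68,-5,117', '-24,-105,0', '-74,-15,110', '-80,-15,111']
209 ['7,-86,-1', '0,-87,0', '-5,-88,1', '-63,7,121', '-67,4,120', '-70,0,116', '-73,-5,111', '-78,-6,112', '-82,-9,111']
212 ['2,-77,0', '-2,-80,0', '-8,-82,0', '-63,10,116', '-69,9,118', '-70,0,109', '-76,1,112', '-8
[... 1627 characters left out ...]
109', '-76,0,111', '-80,-1,111', '-85,-2,111']
215 ['0,-71,0', '-5,-72,0', '-61,17,116', '-67,17,118', '-68,8,109', '-73,7,109', '-78,6,110', '-84,6,113', '-87,2,110']
218 ['-4,-61,1', '-8,-66,-1', '-64,24,116', '-70,24,119', '-69,12,106', '-76,15,112', '-81,13,112', '-86,11,111', '-90,9,111']
221 ['-6,-56,0', '-13,-56,1', '-67,31,118', '-63,13,97', '-74,22,111', '-78,19,109', '-83,18,110', '-88,17,110', '-93,15,111']
224 ['-15,-38,13', '-65,39,118', '-69,35,116', '-62,13,88', '-76,28,111', '-81,26,110', '-86,24,110', '-91,24,112', '-95,22,111']

[ 0.47783594 -0.11859641  0.12554329] [-3.14113032e+00 -7.98116234e-04  1.74495834e+00] 0.0008262215786325128 [-0.78159959  0.02901906 -0.01631124]
```

View pics/s4.png

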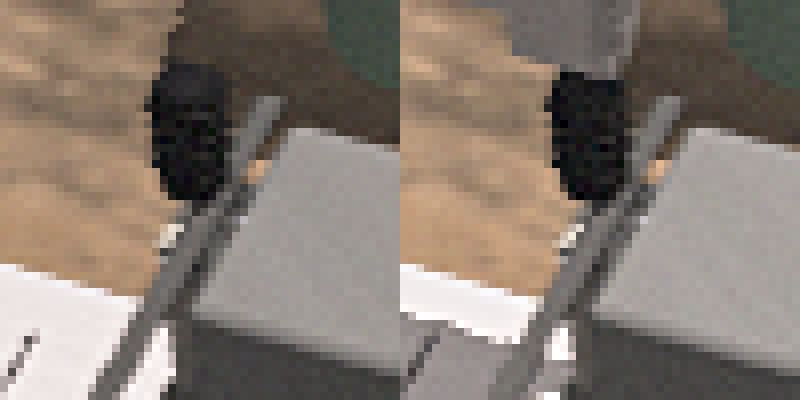

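```bash
python3 - <<'E'
from h import *
import pickle
p=pickle.load(open('s3.pkl','rb'))
c,s=np.cos(np.deg2rad(10)),np.sin(np.deg2rad(10))
def Wd(x,y,z): return [.4685-s*x-c*y,-.058+c*x-s*y,z]
for y in (-.013,0,.013,.02,.033):
  print(y,[(z,(proj(p,[Wd(-.061+dx,y,z) for dx in (-.008,.008)])).round(1).tolist()) for z in (.125,.155,.165)])
W=cloud(p);d=W[...,:2]-[.4685,-.058];x=d@np.array([-s,c]);y=d@np.array([-c,-s])
m=(abs(x+.061)<.015)&(abs(y)<.03)&(W[...,2]>.152)
v,u=np.nonzero(m); print(u.min(),u.max(),v.min(),v.max())
for z in np.arange(.152,.22,.004):
  k=m&(abs(W[...,2]-z)<.002)
  if k.sum(): print(round(z,3),k.sum(),(x[k].min()*1e3).round(),(x[k].max()*1e3).round(),(y[k].min()*1e3).round(),(y[k].max()*1e3).round())
save('s5.png',cv2.resize(p['image'][100:220,200:340],None,fx=5,fy=5,interpolation=cv2.INTER_CUBIC))
E
```

```text
-0.013 [(0.125, [[290.8, 200.2], [282.2, 197.9]]), (0.155, [[289.7, 187.7], [280.9, 185.5]]), (0.165, [[289.3, 183.5], [280.4, 181.2]])]
0 [(0.125, [[287.8, 205.4], [279.1, 203.1]]), (0.155, [[286.6, 193.0], [277.7, 190.7]]), (0.165, [[286.2, 188.8], [277.2, 186.4]])]
0.013 [(0.125, [[284.8, 210.8], [276.0, 208.4]]), (0.155, [[283.5, 198.4], [274.5, 196.1]]), (0.165, [[283.1, 194.2], [274.0, 191.8]])]
0.02 [(0.125, [[283.1, 213.8], [274.3, 211.4]]), (0.155, [[281.8, 201.4], [272.8, 199.0]]), (0.165, [[281.3, 197.1], [272.2, 194.7]])]
0.033 [(0.125, [[280.0, 219.3], [271.1, 216.9]]), (0.155, [[278.5, 207.0], [269.4, 204.5]]), (0.165, [[278.0, 202.7], [268.9, 200.3]])]
249 290 5 194
0.156 1 -72.0 -72.0 4.0 4.0
0.16 9 -72.0 -70.0 -6.0 8.0
0.164 8 -72.0 -70.0 -5.0 10.0
0.168 29 -72.0 -53.0 -11.0 15.0
0.172 28 -72.0 -54.0 -9.0 15.0
0.176 28 -72.0 -52.0 -7.0 15.0
0.18 28 -72.0 -58.0 -10.0 16.0
0.184 22 -72.0 -60.0 -9.0 14.0
0.188 21 -72.0 -62.0 -10.0 15.0
0.192 22 -72.0 -65.0 -11.0 16.0
0.196 22 -73.0 -65.0 -9.0 15.0
0.2 21 -72.0 -63.0 -8.0 15.0
0.204 22 -72.0 -63.0 -9.0 14.0
0.208 26 -72.0 -64.0 -10.0 15.0
0.212 18 -71.0 -64.0 -11.0 15.0
0.216 22 -72.0 -65.0 -10.0 16.0
```

View pics/s5.png

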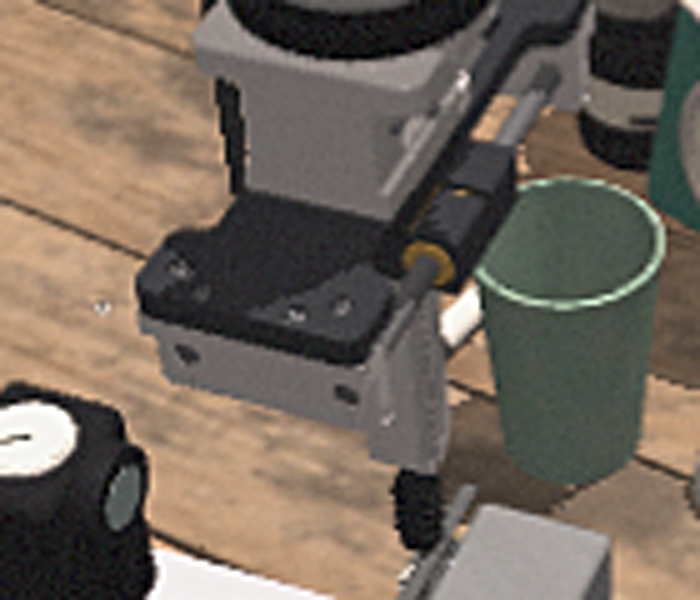

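The closed fingers ended in the picture about 30 mm higher than the reported TCP: the grey tip is at z≈0.155 to 0.16, just above the tab top, which is still unmoved at pixel (282,200). In x and y they agree. I'll reopen, go 22 mm lower and look again.

Emit:
servo_tool([
  [0, 0, 0.004, 0, 0, 0, -0.15],
  [0, 0, 0.004, 0, 0, 0, -0.15],
  [0, 0, 0.004, 0, 0, 0, -0.15],
  [0, 0, 0.002, 0, 0, 0, -0.15],
  [0, 0, -0.006, 0, 0, 0, -0.15],
  [0, 0, -0.014, 0, 0, 0, -0.15],
  [0, 0, -0.022, 0, 0, 0, -0.15],
  [0, 0, -0.022, 0, 0, 0, -0.15],
])

```text
time_s: 5.33
ee_pos: [0.4769, -0.1183, 0.1014]
eef_rot: [-3.138, -0.002, 1.745]
force: [-0.6, -0.2, -0.3]
grip_width: 0.0398
```

```bash
python3 - <<'E'
from h import *
p=cams.camera('scene')
o=ctrl.get_obs(); print(o['ee_pos'],o['force'],o['grip_width'],ctrl.hold_point_z)
save('s6.png',cv2.resize(p['image'][150:230,230:330],None,fx=7,fy=7,interpolation=cv2.INTER_NEAREST))
c,s=np.cos(np.deg2rad(10)),np.sin(np.deg2rad(10))
W=cloud(p);d=W[...,:2]-[.4685,-.058];x=d@np.array([-s,c]);y=d@np.array([-c,-s])
m=(abs(x+.061)<.015)&(y>.01)&(y<.05)&(W[...,2]>.12)
for z in np.arange(.12,.19,.004):
  k=m&(abs(W[...,2]-z)<.002)
  if k.sum(): print(round(z,3),k.sum(),(x[k].min()*1e3).round(),(x[k].max()*1e3).round(),(y[k].min()*1e3).round(),(y[k].max()*1e3).round())
E
```

```text
[ 0.4772567  -0.11844386  0.10237558] [ 0.49147834 -0.87743944 -0.15806989] 0.040032012977527655 -0.0188
0.12 1 -67.0 -67.0 45.0 45.0
0.136 1 -70.0 -70.0 26.0 26.0
0.14 3 -71.0 -71.0 26.0 31.0
0.144 21 -71.0 -53.0 25.0 35.0
0.148 20 -72.0 -53.0 25.0 35.0
0.152 25 -71.0 -52.0 24.0 36.0
0.156 23 -71.0 -53.0 23.0 35.0
0.16 21 -71.0 -53.0 26.0 36.0
0.164 23 -71.0 -53.0 26.0 37.0
0.168 21 -72.0 -52.0 26.0 35.0
0.172 26 -72.0 -53.0 25.0 35.0
0.176 10 -72.0 -69.0 22.0 34.0
0.18 4 -72.0 -71.0 26.0 33.0
0.184 1 -71.0 -71.0 26.0 26.0
0.188 4 -72.0 -71.0 26.0 29.0
```

View pics/s6.png

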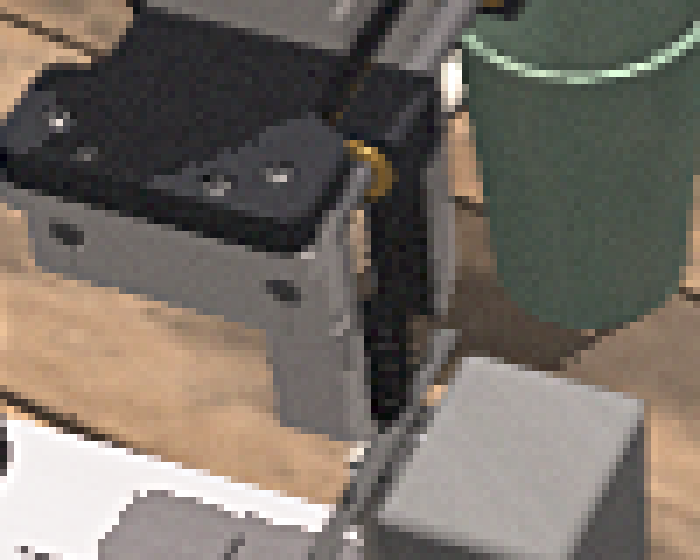

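Now the fingers straddle the tab (black, crop 390,380) with tips at z≈0.138 against a reported 0.102, so the reading is about 35 mm low. I'll go 12 mm lower and close.

Emit:
servo_tool([
  [0.0005, 0, -0.004, 0, 0, 0, -0.15],
  [0.0005, 0, -0.008, 0, 0, 0, -0.15],
  [0.0005, 0, -0.012, 0, 0, 0, -0.15],
  [0.0005, 0, -0.012, 0, 0, 0, -0.4],
  [0.0005, 0, -0.012, 0, 0, 0, -1],
  [0.0005, 0, -0.012, 0, 0, 0, -1],
  [0.0005, 0, -0.012, 0, 0, 0, -1],
  [0.0005, 0, -0.012, 0, 0, 0, -1],
], newtons=15)

```text
time_s: 6.05
ee_pos: [0.4779, -0.1185, 0.0906]
eef_rot: [-3.14, -0.002, 1.745]
force: [0.2, 0.5, -0.8]
grip_width: 0.0117
```

Emit:
servo_tool([
  [-0.004, -0.0007, 0, 0, 0, 0, -1],
  [-0.009, -0.0016, 0, 0, 0, 0, -1],
  [-0.014, -0.0025, 0, 0, 0, 0, -1],
  [-0.019, -0.0034, 0, 0, 0, 0, -1],
  [-0.024, -0.0042, 0, 0, 0, 0, -1],
  [-0.029, -0.0051, 0, 0, 0, 0, -1],
  [-0.034, -0.006, 0, 0, 0, 0, -1],
  [-0.036, -0.0063, 0, 0, 0, 0, -1],
])

```text
time_s: 6.72
ee_pos: [0.4412, -0.1248, 0.0906]
eef_rot: [-3.14, -0.002, 1.745]
force: [1.6, 2.7, -2.5]
grip_width: 0.0117
```

Emit:
servo_tool([
  [-0.001, -0.0002, 0, 0, 0, 0, -1],
  [-0.002, -0.0004, 0, 0, 0, 0, -1],
  [-0.003, -0.0006, 0, 0, 0, 0, -1],
  [-0.004, -0.0008, 0, 0, 0, 0, -1],
  [-0.004, -0.0008, 0, 0, 0, 0, -1],
  [-0.004, -0.0008, 0, 0, 0, 0, -1],
  [-0.004, -0.0008, 0, 0, 0, 0, -1],
  [-0.004, -0.0008, 0, 0, 0, 0, -1],
])

```text
time_s: 7.38
ee_pos: [0.4399, -0.1252, 0.0907]
eef_rot: [3.137, -0.001, 1.745]
force: [23.8, 6.7, -16.2]
grip_width: 0.0119
```

Stopped at 38.6 mm with 24 N of resistance, so the shutter is at its stop. Next I release and rise.

Emit:
servo_tool([
  [0.0005, 0, 0, 0, 0, 0, -0.4],
  [0.0005, 0, 0, 0, 0, 0, -0.4],
  [0.0005, 0, 0, 0, 0, 0, -0.4],
  [0.0005, 0, 0.01, 0, 0, 0, -0.4],
  [0.0005, 0, 0.03, 0, 0, 0, -0.4],
  [0.0005, 0, 0.06, 0, 0, 0, -0.4],
  [0.0005, 0, 0.09, 0, 0, 0, -0.4],
  [0.0005, 0, 0.11, 0, 0, 0, -0.4],
])

```text
time_s: 8.05
ee_pos: [0.4405, -0.1254, 0.2043]
eef_rot: [3.135, 0.0, 1.745]
force: [0.4, -0.3, 1.1]
grip_width: 0.0281
```

Emit:
servo_tool([
  [0.003, -0.026, 0, 0, 0, -0.12, -0.06],
  [0.006, -0.053, 0, 0, 0, -0.24, -0.06],
  [0.009, -0.08, 0, 0, 0, -0.36, -0.06],
  [0.012, -0.106, 0, 0, 0, -0.48, -0.06],
  [0.015, -0.132, 0, 0, 0, -0.6, -0.06],
  [0.018, -0.159, 0, 0, 0, -0.72, -0.06],
  [0.021, -0.185, 0, 0, 0, -0.84, -0.06],
  [0.024, -0.212, 0, 0, 0, -0.96, -0.06],
])

```text
time_s: 8.72
ee_pos: [0.4642, -0.3388, 0.2052]
eef_rot: [3.135, 0.001, 0.778]
force: [0.8, 0.6, 0.5]
grip_width: 0.044
```

Emit:
servo_tool([
  [0, 0, 0, 0, 0, -0.12, -0.06],
  [0, 0, 0, 0, 0, -0.24, -0.06],
  [0, 0, 0, 0, 0, -0.36, -0.06],
  [0, 0, 0, 0, 0, -0.48, -0.06],
  [0, 0, 0, 0, 0, -0.6, -0.06],
  [0, 0, 0, 0, 0, -0.72, -0.06],
  [0, 0, 0, 0, 0, -0.785, -0.06],
  [0, 0, 0, 0, 0, -0.785, -0.06],
])

```text
time_s: 9.38
ee_pos: [0.4639, -0.3388, 0.206]
eef_rot: [3.135, 0.001, -0.01]
force: [-0.4, -0.1, 1.0]
grip_width: 0.0443
```

```bash
python3 - <<'E'
from h import *
import pickle
o=ctrl.get_obs(); print(o['ee_pos'],o['eef_rot'],o['force'],o['grip_width'],o['qpos'])
p=cams.camera('scene');pickle.dump(p,open('s7.pkl','wb'))
save('s7.png',cv2.resize(p['image'][130:330,240:460],None,fx=3,fy=3,interpolation=cv2.INTER_CUBIC))
W=cloud(p);Z=W[...,2];X=W[...,0];Y=W[...,1]
m=np.zeros_like(Z,bool);m[185:235,240:310]=1;m&=(Z>.135)&(Z<.16)
P=W[m];print('tab',len(P),P.mean(0))
print(cams.place_of(p,'shutter_tab')[:2])
# fingertips
m=(abs(X-.465)<.03)&(abs(Y+.337)<.06)&(Z>.1)&(Z<.32)
for z in np.arange(.1,.3,.008):
  k=m&(abs(Z-z)<.004)
  if k.sum(): print(round(z,3),k.sum(),[ (np.percentile(a[k],q)*1e3).round() for a in (X,Y) for q in (2,98)])
E
```

```text
[ 0.46387836 -0.3388186   0.2060216 ] [ 3.13473792e+00  6.94394996e-04 -1.00234522e-02] [-0.389338   -0.13650978  0.97827897] 0.044341957486767496 [-0.6915608   0.33036076  1.40604452 -0.0058445   1.40141103  0.89023097]
tab 98 [ 0.43797056 -0.12776344  0.14499851]
[{'at': [0.4244, 0.5405], 'p': 0.71}, {'at': [0.6562, 0.6352], 'p': 0.29}]
0.236 15 [np.float64(454.0), np.float64(470.0), np.float64(-364.0), np.float64(-314.0)]
0.244 74 [np.float64(453.0), np.float64(472.0), np.float64(-372.0), np.float64(-306.0)]
0.252 103 [np.float64(453.0), np.float64(470.0), np.float64(-372.0), np.float64(-307.0)]
0.26 103 [np.float64(453.0), np.float64(471.0), np.float64(-372.0), np.float64(-305.0)]
0.268 111 [np.float64(453.0), np.float64(471.0), np.float64(-372.0), np.float64(-305.0)]
0.276 113 [np.float64(453.0), np.float64(471.0), np.float64(-373.0), np.float64(-306.0)]
0.284 116 [np.float64(453.0), np.float64(470.0), np.float64(-373.0), np.float64(-305.0)]
0.292 120 [np.float64(453.0), np.float64(470.0), np.float64(-373.0), np.float64(-305.0)]
```

View pics/s7.png

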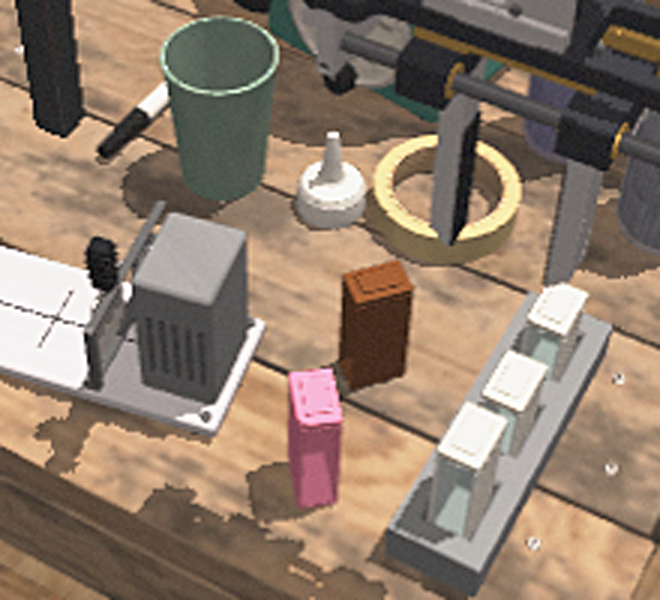

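The tab has moved about 41 mm to pixel (274,217), so the shutter is open. The candidates for the cell are:
- **Pink** (345,278): decoy.
- **Brown** (365,238): decoy.
- **White-capped in the rack** (425,235) and (411,260): both z≈72, so short.
- **White-capped in the rack** (398,275): z≈95, so the tall one.

I go for the last one, as the crop confirms. Now I descend, with small corrections.

Emit:
servo_tool([
  [0.0015, 0.0013, -0.01, 0.007, 0, 0.01, -0.06],
  [0.0015, 0.0013, -0.035, 0.007, 0, 0.01, -0.06],
  [0.0015, 0.0013, -0.06, 0.007, 0, 0.01, -0.06],
  [0.0015, 0.0013, -0.085, 0.007, 0, 0.01, -0.06],
  [0.0015, 0.0013, -0.105, 0.007, 0, 0.01, -0.06],
  [0.0015, 0.0013, -0.12, 0.007, 0, 0.01, -0.06],
  [0.0015, 0.0013, -0.125, 0.007, 0, 0.01, -0.06],
  [0.0015, 0.0013, -0.125, 0.007, 0, 0.01, -0.06],
])

```text
time_s: 10.15
ee_pos: [0.4649, -0.337, 0.0794]
eef_rot: [-3.14, 0.003, 0.007]
force: [-0.2, 0.0, -0.6]
grip_width: 0.0445
```

```bash
python3 - <<'E'
from h import *
import pickle
o=ctrl.get_obs(); print(o['ee_pos'],o['eef_rot'],o['force'],o['grip_width'])
p=cams.camera('scene')
save('s8.png',cv2.resize(p['image'][190:330,330:460],None,fx=4,fy=4,interpolation=cv2.INTER_CUBIC))
W=cloud(p);Z=W[...,2];X=W[...,0];Y=W[...,1]
m=(abs(X-.465)<.03)&(abs(Y+.337)<.06)&(Z>.06)&(Z<.2)
for z in np.arange(.06,.2,.008):
  for s in (0,1):
    k=m&(abs(Z-z)<.004)&((Y>-.32) if s else (Y<-.354))
    if k.sum()>2: print(s,round(z,3),k.sum(),[ (np.percentile(a[k],q)*1e3).round() for a in (X,Y) for q in (2,98)])
k=m&(abs(Z-.094)<.004)&(abs(Y+.337)<.016);print('cap',k.sum(),[ (np.percentile(a[k],q)*1e3).round() for a in (X,Y) for q in (2,50,98)])
E
```

```text
[ 0.46488831 -0.33702547  0.07938583] [-3.13961926e+00  2.53922200e-03  7.28808380e-03] [-0.15502943  0.04926507 -0.55329983] 0.04449315882889786
1 0.108 3 [np.float64(457.0), np.float64(465.0), np.float64(-315.0), np.float64(-314.0)]
0 0.116 18 [np.float64(454.0), np.float64(459.0), np.float64(-370.0), np.float64(-359.0)]
1 0.116 25 [np.float64(455.0), np.float64(472.0), np.float64(-316.0), np.float64(-305.0)]
0 0.124 32 [np.float64(454.0), np.float64(471.0), np.float64(-371.0), np.float64(-359.0)]
1 0.124 34 [np.float64(454.0), np.float64(472.0), np.float64(-316.0), np.float64(-305.0)]
0 0.132 34 [np.float64(454.0), np.float64(471.0), np.float64(-371.0), np.float64(-360.0)]
1 0.132 32 [np.float64(454.0), np.float64(469.0), np.float64(-316.0), np.float64(-304.0)]
0 0.14 34 [np.float64(455.0), np.float64(470.0), np.float64(-371.0), np.float64(-359.0)]
1 0.14 42 [np.float64(454.0), np.float64(474.0), np.float64(-316.0), np.float64(-304.0)]
0 0.148 33 [np.float64(454.0), np.float64(472.0), np.float64(-371.0), np.float64(-359.0)]
1 0.148 34 [np.float64(454.0), np.float64(472.0), np.floa
[... 356 characters left out ...]
float64(-316.0), np.float64(-304.0)]
0 0.172 36 [np.float64(454.0), np.float64(461.0), np.float64(-372.0), np.float64(-359.0)]
1 0.172 39 [np.float64(455.0), np.float64(472.0), np.float64(-316.0), np.float64(-304.0)]
0 0.18 24 [np.float64(454.0), np.float64(456.0), np.float64(-372.0), np.float64(-361.0)]
1 0.18 43 [np.float64(455.0), np.float64(469.0), np.float64(-316.0), np.float64(-304.0)]
1 0.188 22 [np.float64(455.0), np.float64(470.0), np.float64(-315.0), np.float64(-307.0)]
1 0.196 16 [np.float64(455.0), np.float64(475.0), np.float64(-314.0), np.float64(-309.0)]
cap 321 [np.float64(446.0), np.float64(462.0), np.float64(482.0), np.float64(-350.0), np.float64(-338.0), np.float64(-326.0)]
```

View pics/s8.png

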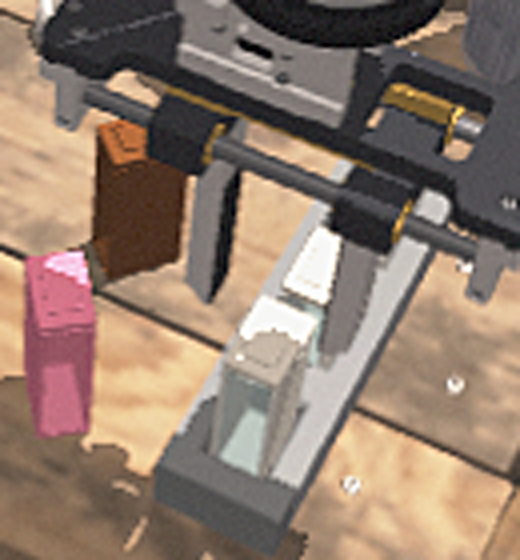

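Fingers are centred over the tall cell (crop 260,370) within 1 mm, tips at z≈0.112. Next: down 56 mm and grip.

Emit:
servo_tool([
  [0.0005, 0, -0.015, 0, 0, -0.005, -0.06],
  [0.0005, 0, -0.03, 0, 0, -0.005, -0.06],
  [0.0005, 0, -0.045, 0, 0, -0.005, -0.06],
  [0.0005, 0, -0.056, 0, 0, -0.005, -0.06],
  [0.0005, 0, -0.056, 0, 0, -0.005, -0.06],
  [0.0005, 0, -0.056, 0, 0, -0.005, -0.3],
  [0.0005, 0, -0.056, 0, 0, -0.005, -1],
  [0.0005, 0, -0.056, 0, 0, -0.005, -1],
], newtons=20)

```text
time_s: 10.87
ee_pos: [0.4664, -0.3378, 0.0259]
eef_rot: [3.141, -0.0, 0.002]
force: [-0.0, 0.0, 0.8]
grip_width: 0.0276
```

Emit:
servo_tool([
  [0, 0, 0, 0, 0, 0, -1],
  [0, 0, 0, 0, 0, 0, -1],
  [0, 0, 0, 0, 0, 0, -1],
  [0, 0, 0, 0, 0, 0, -1],
  [0, 0, 0, 0, 0, 0, -1],
  [0, 0, 0, 0, 0, 0, -1],
  [0, 0, 0, 0, 0, 0, -1],
  [0, 0, 0, 0, 0, 0, -1],
])

```text
time_s: 11.53
ee_pos: [0.4665, -0.3379, 0.026]
eef_rot: [3.141, -0.0, 0.002]
force: [-1.4, 0.5, 3.2]
grip_width: 0.0235
```

```bash
python3 - <<'E'
from h import *
o=ctrl.get_obs(); print(o['ee_pos'],o['eef_rot'],o['force'],o['grip_width'])
p=cams.camera('scene')
save('s9.png',cv2.resize(p['image'][200:340,330:460],None,fx=4,fy=4,interpolation=cv2.INTER_CUBIC))
E
```

```text
[ 0.46649165 -0.33790715  0.02604683] [ 3.14104280e+00 -4.58921695e-04  2.09692524e-03] [-1.40396886  0.54203174  3.23567687] 0.02347721166986651
```

View pics/s9.png

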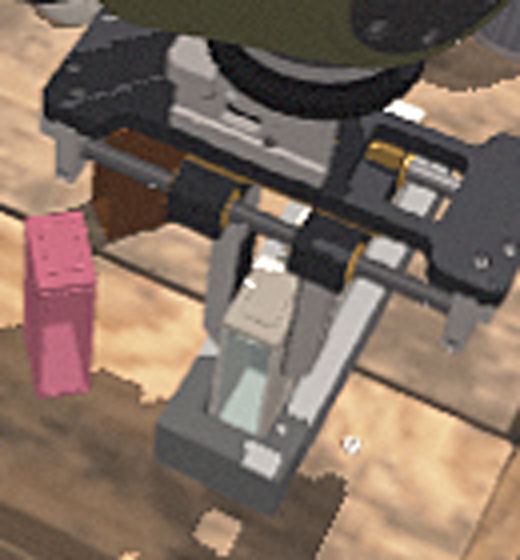

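The cell is gripped on both frosted faces, width 23.5 mm. Now I lift.

Emit:
servo_tool([
  [0, 0, 0.01, 0, 0, 0, -1],
  [0, 0, 0.025, 0, 0, 0, -1],
  [0, 0, 0.045, 0, 0, 0, -1],
  [0, 0, 0.07, 0, 0, 0, -1],
  [0, 0, 0.1, 0, 0, 0, -1],
  [0, 0, 0.13, 0, 0, 0, -1],
  [0, 0, 0.155, 0, 0, 0, -1],
  [0, 0, 0.17, 0, 0, 0, -1],
])

```text
time_s: 12.25
ee_pos: [0.4669, -0.3382, 0.1998]
eef_rot: [3.139, -0.003, 0.002]
force: [-0.5, 0.4, -0.9]
grip_width: 0.0241
```

```bash
python3 - <<'E'
from h import *
o=ctrl.get_obs(); print(o['ee_pos'],o['eef_rot'],o['force'],o['grip_width'])
p=cams.camera('scene')
save('s10.png',cv2.resize(p['image'][120:340,270:470],None,fx=2.7,fy=2.7,interpolation=cv2.INTER_CUBIC))
W=cloud(p);Z=W[...,2];X=W[...,0];Y=W[...,1]
im=p['image'].astype(int)
m=(abs(X-.466)<.03)&(abs(Y+.338)<.03)&(Z>.12)&(Z<.33)
for z in np.arange(.15,.32,.008):
    k=m&(abs(Z-z)<.004)
    if k.sum()>2: print(round(z,3),k.sum(),[ (np.percentile(a[k],q)*1e3).round() for a in (X,Y) for q in (2,98)])
E
```

```text
[ 0.4669285  -0.33820506  0.19982951] [ 3.13874084e+00 -3.28490619e-03  2.14885727e-03] [-0.46002861  0.39669678 -0.92134532] 0.024118242340553785
0.182 29 [np.float64(446.0), np.float64(476.0), np.float64(-350.0), np.float64(-330.0)]
0.19 74 [np.float64(446.0), np.float64(479.0), np.float64(-350.0), np.float64(-327.0)]
0.198 85 [np.float64(446.0), np.float64(479.0), np.float64(-350.0), np.float64(-328.0)]
0.206 79 [np.float64(446.0), np.float64(479.0), np.float64(-350.0), np.float64(-328.0)]
0.214 78 [np.float64(446.0), np.float64(471.0), np.float64(-350.0), np.float64(-328.0)]
0.222 78 [np.float64(446.0), np.float64(463.0), np.float64(-350.0), np.float64(-328.0)]
0.23 75 [np.float64(446.0), np.float64(458.0), np.float64(-351.0), np.float64(-327.0)]
0.238 124 [np.float64(446.0), np.float64(460.0), np.float64(-361.0), np.float64(-318.0)]
0.246 146 [np.float64(446.0), np.float64(470.0), np.float64(-362.0), np.float64(-316.0)]
0.254 158 [np.float64(446.0), np.float64(471.0), np.float64(-362.0), np.float64(-316.0)]
0.262 165 [np.float64(446.0), np.float64(475.0), np.float64(-362.0), np.float64(-316.0)]
0.27 421 [np.float64(447.0), np.float64(481.0), np.float64(-362.0), np.float64(-318.0)]
0.278 117 [np.float64(456.0), np.float64(474.0), np.float64(-362.0), np.float64(-316.0)]
0.286 112 [np.float64(456.0), np.float64(473.0), np.float64(-362.0), np.float64(-315.0)]
0.294 104 [np.float64(456.0), np.float64(473.0), np.float64(-362.0), np.float64(-315.0)]
0.302 115 [np.float64(456.0), np.float64(473.0), np.float64(-362.0), np.float64(-315.0)]
0.31 69 [np.float64(455.0), np.float64(469.0), np.float64(-361.0), np.float64(-315.0)]
0.318 25 [np.float64(455.0), np.float64(473.0), np.float64(-324.0), np.float64(-318.0)]
```

View pics/s10.png

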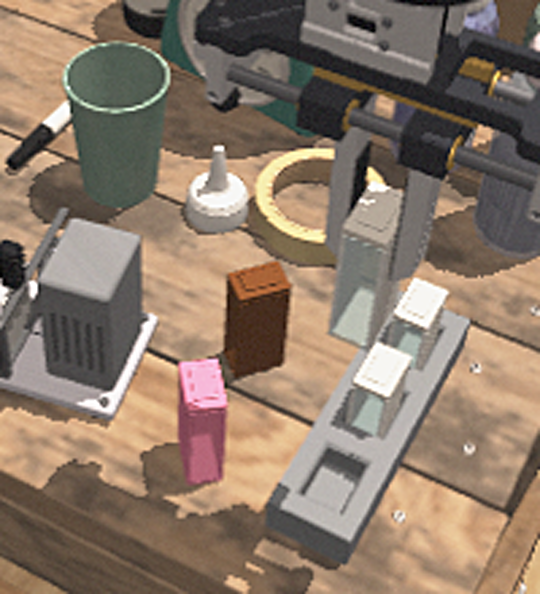

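The cell hangs upright at crop (365,270), bottom z≈0.184. Both short cells still stand. Next I carry it over.

Emit:
servo_tool([
  [0, 0.01, 0.002, 0, 0, 0.06, -1],
  [0, 0.026, 0.004, 0, 0, 0.17, -1],
  [0, 0.044, 0.006, 0, 0, 0.28, -1],
  [0, 0.062, 0.006, 0, 0, 0.39, -1],
  [0, 0.08, 0.006, 0, 0, 0.5, -1],
  [0, 0.098, 0.006, 0, 0, 0.61, -1],
  [0, 0.116, 0.006, 0, 0, 0.72, -1],
  [0, 0.134, 0.006, 0, 0, 0.83, -1],
])

```text
time_s: 12.97
ee_pos: [0.4671, -0.2037, 0.2073]
eef_rot: [3.138, -0.005, 0.838]
force: [-0.1, 0.4, -0.6]
grip_width: 0.0237
```

Emit:
servo_tool([
  [0, 0.018, 0, 0, 0, 0.11, -1],
  [0, 0.038, 0, 0, 0, 0.23, -1],
  [0, 0.058, 0, 0, 0, 0.35, -1],
  [0, 0.078, 0, 0, 0, 0.47, -1],
  [0.001, 0.098, 0, 0, 0, 0.59, -1],
  [0.001, 0.118, 0, 0, 0, 0.71, -1],
  [0.001, 0.136, 0, 0, 0, 0.82, -1],
  [0.001, 0.146, 0, 0, 0, 0.91, -1],
])

```text
time_s: 13.63
ee_pos: [0.4677, -0.0561, 0.2068]
eef_rot: [3.138, -0.006, 1.754]
force: [-0.1, -0.3, -0.3]
grip_width: 0.0241
```

```bash
cat > m.py <<'E'
from h import *
import sys
o=ctrl.get_obs(); print(o['ee_pos'],o['eef_rot'],o['force'],o['grip_width'])
p=cams.camera('scene')
save(sys.argv[1],cv2.resize(p['image'][80:290,170:350],None,fx=2.8,fy=2.8,interpolation=cv2.INTER_CUBIC))
W=cloud(p);Z=W[...,2]
c,s=np.cos(np.deg2rad(10)),np.sin(np.deg2rad(10))
d=W[...,:2]-[.4685,-.058];X=d@np.array([-s,c]);Y=d@np.array([-c,-s])
m=(abs(X)<.04)&(abs(Y)<.04)&(Z>.04)&(Z<.33)
for z in np.arange(.04,.32,.008):
    k=m&(abs(Z-z)<.004)
    if k.sum()>3: print(round(z,3),k.sum(),[ (np.percentile(a[k],q)*1e3).round(1) for a in (X,Y) for q in (2,98)])
# base rect check in the same camera: cross + lamp
E
python3 m.py s11.png
```

```text
[ 0.46769143 -0.05605594  0.20684041] [ 3.13830405 -0.00571719  1.75427844] [-0.13263046 -0.34037247 -0.26780849] 0.024112903359734754
0.192 60 [np.float64(-18.4), np.float64(17.0), np.float64(-9.2), np.float64(13.7)]
0.2 100 [np.float64(-18.2), np.float64(17.3), np.float64(-9.7), np.float64(13.8)]
0.208 103 [np.float64(-18.1), np.float64(17.0), np.float64(-9.1), np.float64(13.8)]
0.216 100 [np.float64(-18.4), np.float64(16.6), np.float64(-8.8), np.float64(13.9)]
0.224 107 [np.float64(-18.3), np.float64(16.6), np.float64(-9.4), np.float64(13.9)]
0.232 106 [np.float64(-18.3), np.float64(17.5), np.float64(-9.7), np.float64(14.4)]
0.24 60 [np.float64(-18.3), np.float64(-7.1), np.float64(-9.3), np.float64(16.0)]
0.248 92 [np.float64(-18.4), np.float64(8.6), np.float64(-9.5), np.float64(25.2)]
0.256 114 [np.float64(-18.2), np.float64(9.7), np.float64(-9.9), np.float64(25.4)]
0.264 124 [np.float64(-18.3), np.float64(10.0), np.float64(-10.7), np.float64(25.9)]
0.272 221 [np.float64(-18.3), np.float64(8.9), np.float64(-20.7), np.float64(25.5)]
0.28 155 [np.float64(-10.6), np.float64(8.9), np.float64(-21.6), np.float64(25.6)]
0.288 103 [np.float64(-8.4), np.float64(8.2), np.float64(-21.6), np.float64(25.9)]
0.296 94 [np.float64(-8.5), np.float64(7.4), np.float64(-22.6), np.float64(25.8)]
0.304 65 [np.float64(-8.7), np.float64(1.2), np.float64(-22.6), np.float64(25.6)]
0.312 38 [np.float64(-8.5), np.float64(-1.0), np.float64(15.1), np.float64(25.9)]
```

View pics/s11.png

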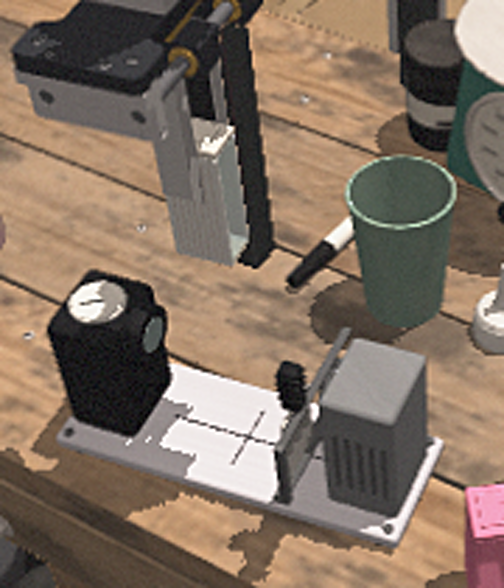

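```bash
python3 - <<'E'
from h import *
import pickle
D=pickle.load(open('d0.pkl','rb'))
q=pickle.load(open('s7.pkl','rb'))
im=cv2.resize(q['image'][215:260,230:290],None,fx=10,fy=10,interpolation=cv2.INTER_CUBIC); save('x1.png',im)
print(at_z(D['scene'],259.3,236.4,.015))
c,s=np.cos(np.deg2rad(10)),np.sin(np.deg2rad(10))
for n in D:
  W=cloud(D[n]);Z=W[...,2];d=W[...,:2]-[.4685,-.058];X=d@np.array([-s,c]);Y=d@np.array([-c,-s])
  k=(abs(Z-.112)<.003)&(abs(X+.095)<.035)&(abs(Y)<.05); print(n,[np.percentile(a[k],r).round(4) for a in (X,Y) for r in (2,98)])
  k=(abs(Z-.015)<.004)&(abs(X)<.15)&(abs(Y)<.06); print(n,[np.percentile(a[k],r).round(4) for a in (X,Y) for r in (.5,99.5)])
print(proj(q,[[.4685,-.058,.015]]))
E
```

```text
[ 0.46887697 -0.06074563  0.015     ]
top [np.float64(-0.1185), np.float64(-0.0709), np.float64(-0.0283), np.float64(0.0287)]
top [np.float64(-0.122), np.float64(0.1207), np.float64(-0.0446), np.float64(0.0448)]
scene [np.float64(-0.1194), np.float64(-0.0703), np.float64(-0.0269), np.float64(0.0289)]
scene [np.float64(-0.1254), np.float64(0.1209), np.float64(-0.0443), np.float64(0.0455)]
[[257.99583493 235.97412479]]
```

View pics/x1.png

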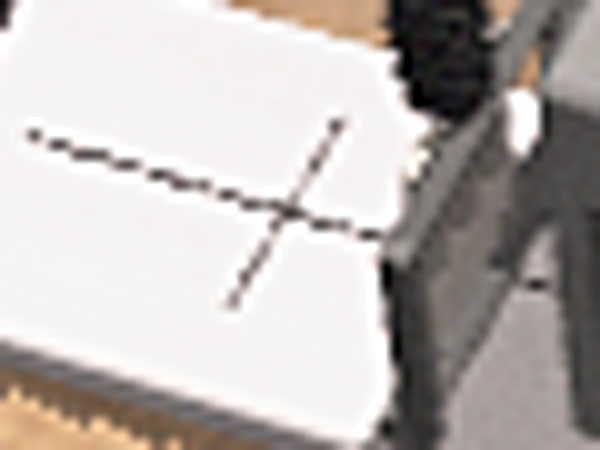

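Emit:
servo_tool([
  [0.0018, 0.001, -0.008, 0, 0, -0.009, -1],
  [0.0018, 0.001, -0.025, 0, 0, -0.009, -1],
  [0.0018, 0.001, -0.045, 0, 0, -0.009, -1],
  [0.0018, 0.001, -0.068, 0, 0, -0.009, -1],
  [0.0018, 0.001, -0.09, 0, 0, -0.009, -1],
  [0.0018, 0.001, -0.108, 0, 0, -0.009, -1],
  [0.0018, 0.001, -0.119, 0, 0, -0.009, -1],
  [0.0018, 0.001, -0.124, 0, 0, -0.009, -1],
])

```text
time_s: 14.35
ee_pos: [0.4683, -0.0548, 0.0805]
eef_rot: [3.141, -0.007, 1.747]
force: [-0.7, -0.7, -1.2]
grip_width: 0.0236
```

Emit:
servo_tool([
  [0, 0, 0, 0, 0, 0, -1],
  [0, 0, 0, 0, 0, 0, -1],
  [0, 0, 0, 0, 0, 0, -1],
  [0, 0, 0, 0, 0, 0, -1],
  [0, 0, 0, 0, 0, 0, -1],
  [0, 0, 0, 0, 0, 0, -1],
  [0, 0, 0, 0, 0, 0, -1],
  [0, 0, 0, 0, 0, 0, -1],
])

```text
time_s: 15.02
ee_pos: [0.4684, -0.0547, 0.0806]
eef_rot: [3.141, -0.007, 1.747]
force: [0.0, -1.0, -1.1]
grip_width: 0.0235
```

```bash
python3 m.py s12.png; python3 - <<'E'
from h import *
p=cams.camera('scene')
W=cloud(p);Z=W[...,2];c,s=np.cos(np.deg2rad(10)),np.sin(np.deg2rad(10))
d=W[...,:2]-[.4685,-.058];X=d@np.array([-s,c]);Y=d@np.array([-c,-s])
# near frosted face plane below fingers
k=(abs(X)<.016)&(Y>.007)&(Y<.02)&(Z>.072)&(Z<.108)
A=np.c_[X[k],Z[k],np.ones(k.sum())]; print('plane y=ax+bz+c',np.linalg.lstsq(A,Y[k],rcond=None)[0],k.sum())
k=(abs(X)<.03)&(abs(Y)<.03)&(Z>.03)&(Z<.2);print('zmin',np.sort(Z[k])[:12].round(4))
m=(abs(X+.061)<.02)&(Y>.02)&(Y<.07)&(Z>.146)&(Z<.156);print('tab',X[m].mean(),Y[m].mean(),m.sum())
for n in ['short_cell_1','tall_cell','cell_window','beam_mid']: print(n,[(round(r['p'],2),(np.array(r['at'])*[640,400]).round(1)) for r in cams.place_of(p,n)[:3]])
print('proj beam_mid',proj(p,[.4685,-.058,.095]),ctrl.get_obs()['time_s'])
k=(Z>.055)&(Z<.08)&(W[...,0]>.5)&(W[...,0]<.62)&(abs(W[...,1]+.338)<.03)
for x0 in (.527,.589):
  kk=k&(abs(W[...,0]-x0)<.025)&(Z>.066); print(x0,cv2.minAreaRect((W[kk][:,:2]*1000).astype(np.float32)))
E
```

```text
[ 0.46841073 -0.05473102  0.08063007] [ 3.14107851 -0.00700907  1.74742562] [ 0.00174583 -0.95078412 -1.11511782] 0.023526946157182003
0.064 32 [np.float64(-16.9), np.float64(17.0), np.float64(-10.6), np.float64(12.3)]
0.072 67 [np.float64(-17.1), np.float64(17.7), np.float64(-8.0), np.float64(12.7)]
0.08 71 [np.float64(-17.3), np.float64(17.1), np.float64(-10.4), np.float64(12.8)]
0.088 69 [np.float64(-17.3), np.float64(17.6), np.float64(-10.3), np.float64(12.8)]
0.096 75 [np.float64(-17.1), np.float64(18.4), np.float64(-9.9), np.float64(13.4)]
0.104 72 [np.float64(-17.8), np.float64(18.1), np.float64(-9.8), np.float64(12.7)]
0.112 40 [np.float64(-17.4), np.float64(-6.3), np.float64(-10.7), np.float64(12.8)]
0.12 60 [np.float64(-17.5), np.float64(9.2), np.float64(-12.5), np.float64(23.9)]
0.128 83 [np.float64(-17.5), np.float64(10.3), np.float64(-8.7), np.float64(24.7)]
0.136 84 [np.float64(-17.4), np.float64(8.6), np.float64(-11.7), np.float64(25.2)]
0.144 112 [np.float64(-17.6), np.float64(7.7), np.float64(-21.2), np.float64(24.6)]
0.152 154 [np.float64(-16.2), np.float64(7.1), np
[... 1602 characters left out ...]
 [0.0617 0.0638 0.0644 0.0645 0.0646 0.0647 0.0649 0.0651 0.0656 0.0657
 0.0657 0.0659]
tab -0.06282495452814757 0.04074050877899382 54
short_cell_1 [(0.82, array([409.5, 276.4])), (0.72, array([419.1, 255.5]))]
tall_cell [(0.67, array([363.4, 251.8])), (0.63, array([252.1, 219.3])), (0.61, array([342.1, 290.2]))]
cell_window [(0.93, array([250.7, 209. ])), (0.77, array([341.7, 281.8]))]
beam_mid [(0.88, array([255.2, 201.9]))]
proj beam_mid [[253.02179201 207.33384772]] 15.3167
0.527 ((525.3001708984375, -338.3214111328125), (24.362627029418945, 38.29241180419922), 89.51143646240234)
0.589 ((588.1322631835938, -338.4311828613281), (38.86793899536133, 25.05173683166504), 0.25024983286857605)
```

View pics/s12.png

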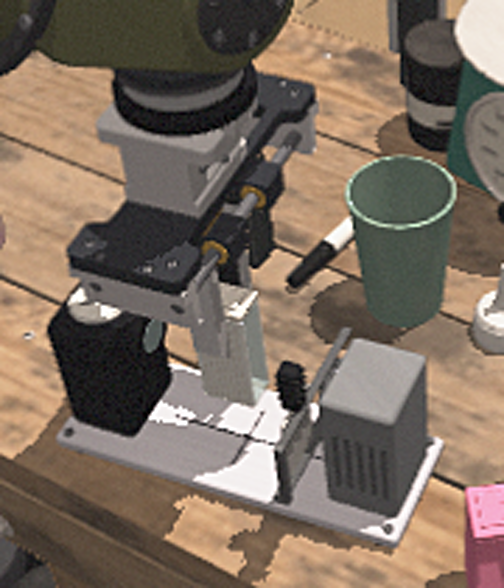

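Emit:
servo_tool([
  [0.0007, 0, 0.001, 0, 0, 0, -1],
  [0.0007, 0, 0.002, 0, 0, 0, -1],
  [0.0007, 0, 0.002, 0, 0, 0, -1],
  [0.0007, 0, 0.002, 0, 0, 0, -1],
  [0.0007, 0, 0.002, 0, 0, 0, -1],
  [0.0007, 0, 0.002, 0, 0, 0, -1],
  [0.0007, 0, 0.002, 0, 0, 0, -1],
  [0.0007, 0, 0.002, 0, 0, 0, -1],
])

```text
time_s: 15.98
ee_pos: [0.469, -0.0547, 0.0824]
eef_rot: [3.141, -0.007, 1.747]
force: [0.1, 0.5, -1.6]
grip_width: 0.0237
```

```bash
python3 m.py s13.png | head -8; python3 -c "
from h import *
o=ctrl.get_obs();print(o['time_s'],abs(o['joint_vel']).max());print(hand_in())"
```

```text
[ 0.4690255  -0.05472726  0.08244814] [ 3.14140221 -0.00708669  1.74746314] [ 0.05259343  0.48821101 -1.61628839] 0.023743658059444256
0.064 12 [np.float64(-16.7), np.float64(16.4), np.float64(-6.8), np.float64(11.1)]
0.072 72 [np.float64(-17.3), np.float64(17.2), np.float64(-11.1), np.float64(12.2)]
0.08 73 [np.float64(-17.5), np.float64(17.3), np.float64(-11.7), np.float64(12.1)]
0.088 72 [np.float64(-17.6), np.float64(17.5), np.float64(-11.9), np.float64(12.5)]
0.096 71 [np.float64(-17.6), np.float64(18.5), np.float64(-9.0), np.float64(12.3)]
0.104 78 [np.float64(-17.5), np.float64(16.8), np.float64(-12.0), np.float64(12.2)]
0.112 42 [np.float64(-17.7), np.float64(-2.7), np.float64(-10.7), np.float64(13.3)]
16.0333 0.00043637484162718364
the job is handed in; nothing more can be done
None
```

The shutter is open, and I handed the job in at about 16 s with the tall cell held still in the light path. `hand_in` gives no verdict, so the results below are my own checks.

- **Shutter:** I pulled it by the tab until it stopped; the camera shows the tab moved about 41 mm.
- **Tall cell:** it was gripped only on its two frosted faces with 20 N. The fingers open to 23.7 mm, which matches the cell.
- **Final pose:** measured in the scene camera, the cell is within about 1 mm of midway and of the beam line. The window middle is at about z 94–95 mm, the cell is within about 0.03 rad of square and close to vertical, and it is clear of the photometer.
- **Short cells:** after placing the tall cell, both measured within about 2 mm of where they started.

**Disagreements and misses:**
- **Height reading:** the reported TCP height read about 33–35 mm lower than the fingertips seen in the camera. My first close on the tab therefore shut on air above it. I then worked from the camera heights for every grip.
- **Beam point:** the network's beam-mid point in the last picture was about 6 pixels off my own calculation. I trusted my own, because it agreed with the cross mark and the base outline.
- **Top camera:** the arm blocked its view, so the final pose was checked from the scene camera only.

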